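# Vanilla hot chocolate: one push of syrup, then the full cocoa tin

## Robot

A 6-joint arm with a two-finger parallel gripper is mounted at the origin on a cart in front of the work surface, level with it; the furniture and walls round the work are solid. World frame = base frame: x ahead of the robot, y to its left, z up, the work surface at z = 0. Lengths are in m, angles in rad, forces in N, time in s.
With the tool pointing down it reaches from about 0.35 to 0.775 m from the base axis. Payload 5.5 kg.
Tool frame: the origin (TCP) lies at the very end of the fingers, on their centre line; the grasp point (between the pads) lies 19 mm behind it; z points along the fingers, y is the line along which they close (so a half turn about z gives the same grasp; the last joint's range is limited). The gripper opens to 85 mm and grips with 20 to 120 N. Pads are 22 mm wide; open, the fingers measure 114 mm over their backs; the gripper's body (76 mm by 85 mm) begins 54 mm behind the grasp point. The pads swing forward as they close: fully open they stand 13 mm farther back than shut.
Start: joints at [1.03, 0.313, 0.046, 1.304, 0, 1.431], TCP at [0.224, 0.529, 0.231] pointing down, gripper open.
Joint ranges: [-2.76, 2.76], [-0.86, 1.69], [-1.03, 1.26], [-2.2, 2.34], [-1.47, 1.5], [-3.14, 3.14]. Speed limits (rad/s): [2.57, 2.57, 3.14, 3.14, 3.14, 3.14].

## Interface

Orientations are given as a unit quaternion [w, x, y, z].
In Python, from workcell import get_state, read_camera, hand_in gives the robot as it stands.
- The arm moves only by the tool send_rows, never from a script. Its argument "increments" is a list of rows, each an object of numbers: "dx", "dy", "dz": the shift along the world's x, y, z in units of 25 mm (1.0 is 25 mm); "roll": the turn about the world's z in units of 8 degrees (1.0 is 8 degrees); "claw": the opening, from -1 (shut) to 1 (fully open). In form: [{"dx": .., "dy": .., "dz": .., "roll": .., "claw": ..}, ...]. A call has exactly 5 rows; each row is the pose to reach, as a shift and turn from the pose commanded when the call began; what a row does not reach only later rows make up. A row lasts 1/8 s, in which the tool goes at most 62.5 mm and 10.7 degrees, less where a joint would pass 70% of its speed; a pose out of reach is approached as far as the arm can. A call with a gripper value outside its range is refused whole. The fingers move at their own pace and stop on an object; "grip_force" is the grip in N (left out, the last holds). Time passes only in rows, so rows that repeat a pose let the fingers close, or fill a call up. It gives the time, the measured TCP pose, the force, the opening and the grip force at its end, in the units of the state.
- get_state(): the state, without advancing time (a new reading comes with each control period).
- read_camera(name): name is "scene" or "top" or "wrist"; returns a dict with "image" (480x640x3 uint8, blue, green, red), "fx", "fy", "cx", "cy" (pixels), "world_to_cam" (4x4, takes a point from world to camera coordinates). Camera axes: x right, y up, looking along -z (the intrinsics and any distortion apply to the point x, -y, -z); pixel columns grow to the right and rows downward; lengths in m; the calibration is good to about 2 mm. The wrist camera is an equidistant fisheye: a pixel r from the principal point sees the ray r / f radians off the axis. A picture is of the moment at which its call begins. There is no depth.
- hand_in(): hands the job in; it is judged then, once.
The state is a dict: "clock": time; "joint_pos": joint angles; "qvel": joint speeds; "tau": joint torques, N m; "tcp_pos": TCP position; "orientation": TCP orientation; "wrist_force": force on the tool from outside, world axes, zero at the start; "ft_torque": the same for the moment, N m; "finger_gap": finger opening in m; "grip_force": force on a finger pad.
Only numpy, scipy, OpenCV 4.12 (cv2) and the standard library are available. Lean on these libraries where they do the work, as an engineer would, in place of code of your own. Each camera call takes 0.05 s, during which the arm holds its last target. There are 200 camera calls.

## Task

You are starting a hot chocolate: press the syrup pump all the way down to its stop over the waiting mug and let it spring right back up. Then find the tin that is still full of cocoa: the three closed tins in the bamboo tray look the same, so compare them by hefting one at a time, standing each back down in a well of the tray before the next, and finish with the heaviest held up in the gripper, upright and wholly above the lids of the other two, still holding it when the program ends. Leave the mug standing under the spout, and do not knock or shift the bottle, the tumbler, the cream mug or the salt shaker.

Things in the scene. Friction and masses are not known exactly. Their poses are not given: they have to be found in the camera images.
- tin_a: One of three identical closed cocoa tins: dark steel cylinder with a fixed light bamboo lid, 64 mm diameter, 100 mm high (lid the top 12 mm). Origin: centre of its underside, z up. At the start it stands in a well of the tray. The tins differ only in weight, 0.15 to 0.75 kg, the heaviest by at least 0.1 kg over the next; which is which varies.
- tin_b: One of three identical closed cocoa tins: dark steel cylinder with a fixed light bamboo lid, 64 mm diameter, 100 mm high (lid the top 12 mm). Origin: centre of its underside, z up. At the start it stands in a well of the tray. The tins differ only in weight, 0.15 to 0.75 kg, the heaviest by at least 0.1 kg over the next; which is which varies.
- tin_c: One of three identical closed cocoa tins: dark steel cylinder with a fixed light bamboo lid, 64 mm diameter, 100 mm high (lid the top 12 mm). Origin: centre of its underside, z up. At the start it stands in a well of the tray. The tins differ only in weight, 0.15 to 0.75 kg, the heaviest by at least 0.1 kg over the next; which is which varies.
- tray: Light bamboo tray, fixed to the worktop, 96 x 316 x 24 mm (its x, y, z), with three round wells in a row along its y axis, 102 mm apart, the middle one at the centre. Wells are 68 mm across and 14 mm deep, so that a seated tin's underside is 10 mm above the worktop and its lid 110 mm. Origin: centre of the underside.
- tray_hole0 (a point): Centre of the mouth of the tray's first well (at tray y = 102 mm), level with the tray's top, 24 mm above the worktop.
- tray_hole1 (a point): Centre of the mouth of the tray's middle well (at tray y = 0 mm), level with the tray's top, 24 mm above the worktop.
- tray_hole2 (a point): Centre of the mouth of the tray's last well (at tray y = -102 mm), level with the tray's top, 24 mm above the worktop.
- bottle: Amber syrup bottle, 72 mm diameter, standing loose on the worktop, 0.88 kg with its pump; its black dosing pump on top has its spout along the bottle's -x axis. 210 mm high to the top of the pump head. Origin: centre of the underside, z up.
- pump_head (a joint): Pump travel in m: 0 with the head up, 0.020 at its stop; grows as the head is pushed straight down. A spring drives it back up: about 2 N to start it, 6 N at the stop.
- pump_top (a point): Centre of the top of the pump head, a flat black disc 34 mm across, 210 mm above the worktop when up; press here straight down.
- spout_tip (a point): Lower end of the pump's spout, 75 mm from the bottle's axis; moves with the pump head.
- mug: Loose spotted mug, 90 mm across, 105 mm high, standing in front of the bottle under the spout. Origin: at worktop level, 19.5 mm from the cup's axis towards its handle, which points along its -y axis.
- mug_mouth (a point): Centre of the spotted mug's mouth, 105 mm up.
- tumbler: Loose clear drinking glass, 81 mm diameter, 91 mm high, behind the tray; a bystander. Origin: centre of the underside.
- tea_mug: Loose plain cream mug, 78 mm across, 101 mm high, at the back; a bystander. Origin: at worktop level, under the middle of mug and handle.
- salt: Loose salt shaker, 44 mm diameter, 90 mm high, behind the tray to the left; a bystander. Origin: centre of the underside.
Not all that is in view belongs to the job. What is shaped like the tin_c but turquoise is not meant.

How it is judged:
On the way, in this order (a step that is already met when the one before it is completed fails the run):
1. the pump head is pressed down to its stop (last 2 mm of its 20 mm travel), its spout over the mug's mouth (value of joint pump_head above 0.018 m and contact force between any of the fingers, the arm and bottle above 1 N and horizontal distance between spout_tip and mug_mouth below 0.03 m), for 0.1 s.
2. the pump head is back up (within 2 mm) (value of joint pump_head below 0.002 m), for 0.1 s.
3. a tin is hefted in the fingers (25 mm or more out of its seat) while a heavier one, the full tin, stands in the tray (((height (world z) of tin_a above 0.035 m and angle between tin_a's own z axis and vertical below 0.35 rad and contact force between the fingers and tin_a above 1 N and (contact force between tray and tin_b above 4.9 N or contact force between tray and tin_c above 4.9 N)) or (height (world z) of tin_b above 0.035 m and angle between tin_b's own z axis and vertical below 0.35 rad and contact force between the fingers and tin_b above 1 N and (contact force between tray and tin_a above 4.9 N or contact force between tray and tin_c above 4.9 N)) or (height (world z) of tin_c above 0.035 m and angle between tin_c's own z axis and vertical below 0.35 rad and contact force between the fingers and tin_c above 1 N and (contact force between tray and tin_a above 4.9 N or contact force between tray and tin_b above 4.9 N)))), for 0.1 s.
4. all three tins stand seated in wells of the tray, let go (z of tin_a in the frame of tray between 0.007 and 0.0135 m and (horizontal distance between tin_a and tray_hole0 below 0.006 m or horizontal distance between tin_a and tray_hole1 below 0.006 m or horizontal distance between tin_a and tray_hole2 below 0.006 m) and angle between each of tin_a, tin_b, tin_c's own z axis and vertical below 0.06 rad and contact force between each of the arm, the fingers and tin_a below 0.1 N and z of tin_b in the frame of tray between 0.007 and 0.0135 m and (horizontal distance between tin_b and tray_hole0 below 0.006 m or horizontal distance between tin_b and tray_hole1 below 0.006 m or horizontal distance between tin_b and tray_hole2 below 0.006 m) and contact force between each of the arm, the fingers and tin_b below 0.1 N and z of tin_c in the frame of tray between 0.007 and 0.0135 m and (horizontal distance between tin_c and tray_hole0 below 0.006 m or horizontal distance between tin_c and tray_hole1 below 0.006 m or horizontal distance between tin_c and tray_hole2 below 0.006 m) and contact force between each of the arm, the fingers and tin_c below 0.1 N), for 0.1 s.
At the end, for the whole second after the job is handed in: The heaviest tin (the two left each weigh under 4.9 N) is held still, upright (15 degrees), underside over 112 mm above the worktop, touching only the fingers; the others stand in tray wells (6 mm); pump up; bottle and mug upright, spout within 30 mm of the mouth's centre (((height (world z) of tin_a above 0.112 m and angle between tin_a's own z axis and vertical below 0.26 rad and contact force between the fingers and tin_a above 2 N and linear speed of tin_a below 0.02 m/s and contact force between tin_a and tin_b below 0.05 N and contact force between tin_a and tin_c below 0.05 N and contact force between tin_a and tray below 0.05 N and contact force between tin_a and bottle below 0.05 N and contact force between tin_a and mug below 0.05 N and contact force between tin_a and tumbler below 0.05 N and contact force between tin_a and tea_mug below 0.05 N and contact force between tin_a and salt below 0.05 N and z of tin_b in the frame of tray between 0.007 and 0.0135 m and (horizontal distance between tin_b and tray_hole0 below 0.006 m or horizontal distance between tin_b and tray_hole1 below 0.006 m or horizontal distance between tin_b and tray_hole2 below 0.006 m) and angle between each of tin_b, tin_c's own z axis and vertical below 0.06 rad and contact force between tray and tin_b below 4.9 N and z of tin_c in the frame of tray between 0.007 and 0.0135 m and (horizontal distance between tin_c and tray_hole0 below 0.006 m or horizontal distance between tin_c and tray_hole1 below 0.006 m or horizontal distance between tin_c and tray_hole2 below 0.006 m) and contact force between tray and tin_c below 4.9 N) or (height (world z) of tin_b above 0.112 m and angle between tin_b's own z axis and vertical below 0.26 rad and contact force between the fingers and tin_b above 2 N and linear speed of tin_b below 0.02 m/s and contact force between tin_b and tin_a below 0.05 N and contact force between tin_b and tin_c below 0.05 N and contact force between tin_b and tray below 0.05 N and contact force between tin_b and bottle below 0.05 N and contact force between tin_b and mug below 0.05 N and contact force between tin_b and tumbler below 0.05 N and contact force between tin_b and tea_mug below 0.05 N and contact force between tin_b and salt below 0.05 N and z of tin_a in the frame of tray between 0.007 and 0.0135 m and (horizontal distance between tin_a and tray_hole0 below 0.006 m or horizontal distance between tin_a and tray_hole1 below 0.006 m or horizontal distance between tin_a and tray_hole2 below 0.006 m) and angle between each of tin_a, tin_c's own z axis and vertical below 0.06 rad and contact force between tray and tin_a below 4.9 N and z of tin_c in the frame of tray between 0.007 and 0.0135 m and (horizontal distance between tin_c and tray_hole0 below 0.006 m or horizontal distance between tin_c and tray_hole1 below 0.006 m or horizontal distance between tin_c and tray_hole2 below 0.006 m) and contact force between tray and tin_c below 4.9 N) or (height (world z) of tin_c above 0.112 m and angle between tin_c's own z axis and vertical below 0.26 rad and contact force between the fingers and tin_c above 2 N and linear speed of tin_c below 0.02 m/s and contact force between tin_c and tin_a below 0.05 N and contact force between tin_c and tin_b below 0.05 N and contact force between tin_c and tray below 0.05 N and contact force between tin_c and bottle below 0.05 N and contact force between tin_c and mug below 0.05 N and contact force between tin_c and tumbler below 0.05 N and contact force between tin_c and tea_mug below 0.05 N and contact force between tin_c and salt below 0.05 N and z of tin_a in the frame of tray between 0.007 and 0.0135 m and (horizontal distance between tin_a and tray_hole0 below 0.006 m or horizontal distance between tin_a and tray_hole1 below 0.006 m or horizontal distance between tin_a and tray_hole2 below 0.006 m) and angle between each of tin_a, tin_b's own z axis and vertical below 0.06 rad and contact force between tray and tin_a below 4.9 N and z of tin_b in the frame of tray between 0.007 and 0.0135 m and (horizontal distance between tin_b and tray_hole0 below 0.006 m or horizontal distance between tin_b and tray_hole1 below 0.006 m or horizontal distance between tin_b and tray_hole2 below 0.006 m) and contact force between tray and tin_b below 4.9 N)) and value of joint pump_head below 0.002 m and angle between each of bottle, mug's own z axis and vertical below 0.05 rad and horizontal distance between spout_tip and mug_mouth below 0.03 m); the arm keeps its last pose, push and grip.
It fails at once if a tin is tipped by more than 35 degrees (angle between any of tin_a, tin_b, tin_c's own z axis and vertical above 0.61 rad).
It fails at once if the bottle or the mug under its spout is tipped by more than 20 degrees or shifted by more than 25 mm (angle between any of bottle, mug's own z axis and vertical above 0.35 rad or distance of any of bottle, mug from where it was at the start of the episode above 0.025 m).
It fails at once if tumbler, cream mug or salt shaker shifted by more than 20 mm (distance of any of tumbler, tea_mug, salt from where it was at the start of the episode above 0.02 m).
It also fails if it takes over 67 s, if anything falls off the work surface, if the arm or the gripper's body presses on something with over 40 N, if the wrist force passes 120 N, or if a joint passes its speed limit or range.

## Working session

There is one attempt and no reset: what is moved stays moved. The work goes in short steps, Python scripts to look and compute and a tool call to move; the robot and the scene stay as the last step left them, time stands still between calls to the robot, and variables do not carry over. Pictures are saved under pics/ and viewed, at most 10 in all, crops included, and the job is handed in when it is done.

Besides the shell and the picture viewer there is one more tool, called after ">>>" as a command line: name --argument value ..., lists and objects as JSON in quotes. send_rows: Moves the arm, as the interface text tells. Its arguments: {"type":"object","properties":{"increments":{"type":"array","items":{"type":"object","properties":{"dx":{"type":"number"},"dy":{"type":"number"},"dz":{"type":"number"},"roll":{"type":"number"},"claw":{"type":"number"}}}},"grip_force":{"type":"number"}},"required":["increments"]}

```bash
mkdir -p pics; cat > h.py <<'E'
import numpy as np, cv2
from workcell import get_state, read_camera, hand_in
def grab(n,f):
    c=read_camera(n); cv2.imwrite(f,c["image"]); 
    import pickle; pickle.dump(c,open(f"{n}.pkl","wb")); return c
def ray(c,u,v):
    M=np.array(c["world_to_cam"]); R=M[:3,:3]; o=-R.T@M[:3,3]
    d=R.T@np.array([(u-c["cx"])/c["fx"],-(v-c["cy"])/c["fy"],-1]); return o,d
def onz(c,u,v,z):
    o,d=ray(c,u,v); return o+d*(z-o[2])/d[2]
def proj(c,P):
    p=np.array(c["world_to_cam"])@np.append(P,1); return c["cx"]+c["fx"]*p[0]/-p[2], c["cy"]-c["fy"]*p[1]/-p[2]
E
python3 - <<'E'
from h import *
for n in("scene","top"):
    c=grab(n,f"pics/{n}0.png"); M=np.array(c["world_to_cam"]); print(n,c["fx"],c["cx"],c["cy"],-M[:3,:3].T@M[:3,3],[k for k in c])
print(get_state())
E
```

```text
scene 521.0675082837615 320.6051817723697 243.6005597373849 [-0.25614502 -0.43836412  0.92694739] ['image', 'fx', 'fy', 'cx', 'cy', 'world_to_cam']
top 446.8130575194383 318.76821007320615 240.49546484887424 [ 0.41363601 -0.09018407  1.10534489] ['image', 'fx', 'fy', 'cx', 'cy', 'world_to_cam']
{'clock': 0.1, 'joint_pos': array([ 1.03039934e+00,  3.13928795e-01,  4.50954057e-02,  1.30357572e+00,
       -3.28877848e-07,  1.43121285e+00]), 'qvel': array([ 1.53736559e-04, -1.88785130e-03,  3.65984403e-03,  6.50296822e-05,
        1.49991195e-04, -6.74163941e-04]), 'tau': array([ 3.38839265e-03, -4.81725669e+01,  2.99243027e+01,  1.27073590e-02,
       -7.88849707e-05,  3.01817136e-05]), 'tcp_pos': array([0.22411632, 0.52904396, 0.23049719]), 'orientation': array([-2.68758215e-04,  1.99067896e-01,  9.79985368e-01, -7.60285419e-04]), 'wrist_force': array([0.44468957, 0.89947519, 0.66498515]), 'ft_torque': array([-0.03833295, -0.01131779, -0.02219914]), 'grip_force': 0.0, 'finger_gap': 0.0853089847153754}
```

View pics/scene0.png

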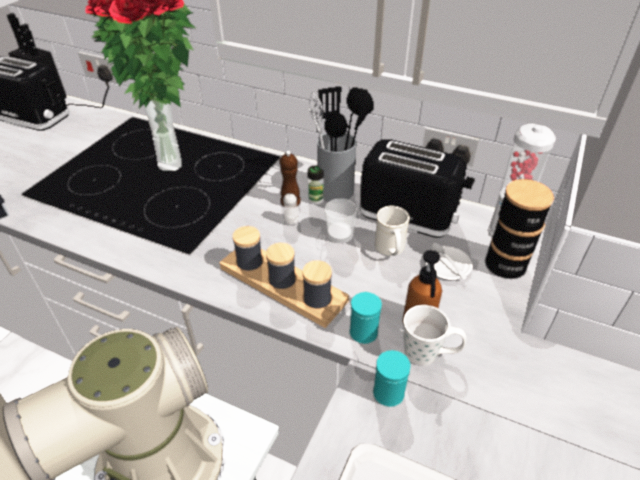

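View pics/top0.png

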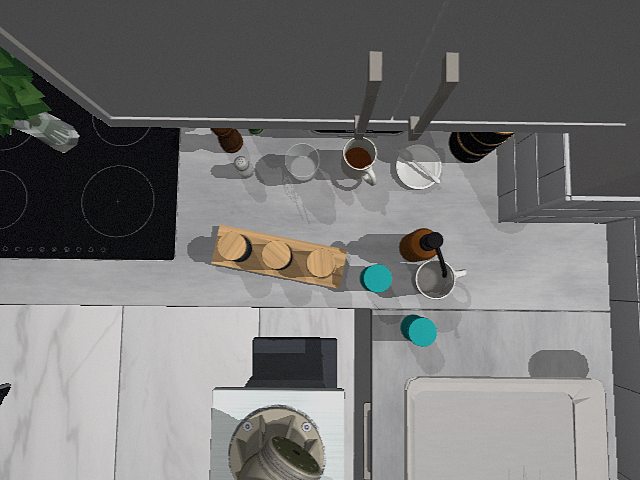

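The scene view shows the three tins in the tray and the pump bottle behind the spotted mug, with turquoise decoys beside them. In the top view the lids are near (234,246), (277,255) and (321,263), and the pump head is near (432,241). I'll refine these on a crop.

```bash
python3 - <<'E'
from h import *
import pickle
c=pickle.load(open("top.pkl","rb")); s=pickle.load(open("scene.pkl","rb"))
for n,p,z in [("lid",(234,246),.11),("lid",(277,255),.11),("lid",(321,263),.11),("pump",(432,241),.21),("tip",(444,275),.17),("mug",(436,280),.105),("tq1",(377,277),.1),("tq2",(422,331),.1)]:
    P=onz(c,*p,z); print(n,P.round(4),"scene px",np.round(proj(s,P),1))
a=cv2.resize(c["image"][200:310,205:355],None,fx=5,fy=5,interpolation=cv2.INTER_CUBIC)
cv2.imwrite("pics/crop1.png",a)
b=cv2.resize(c["image"][215:315,355:475],None,fx=5,fy=5,interpolation=cv2.INTER_CUBIC)
cv2.imwrite("pics/crop2.png",b)
d=cv2.resize(s["image"][240:360,380:500],None,fx=5,fy=5,interpolation=cv2.INTER_CUBIC)
cv2.imwrite("pics/crop3.png",d)
E
```

```text
lid [0.4893 0.0957 0.11  ] scene px [247.6 234.6]
lid [ 0.4704 -0.0007  0.11  ] scene px [280.2 251.8]
lid [ 0.4538 -0.099   0.11  ] scene px [316.6 269.8]
pump [ 0.4968 -0.3212  0.21  ] scene px [427.8 254.4]
tip [ 0.4294 -0.3558  0.17  ] scene px [432.5 297. ]
mug [ 0.4192 -0.3562  0.105 ] scene px [426.4 322.2]
tq1 [ 0.4243 -0.2251  0.1   ] scene px [365.5 300.8]
tq2 [ 0.306  -0.3251  0.1   ] scene px [392.5 362. ]
```

View pics/crop1.png

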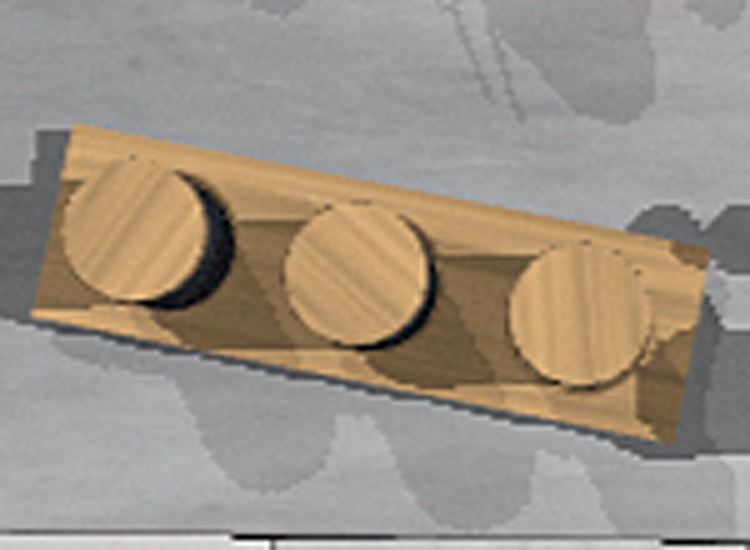

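View pics/crop2.png

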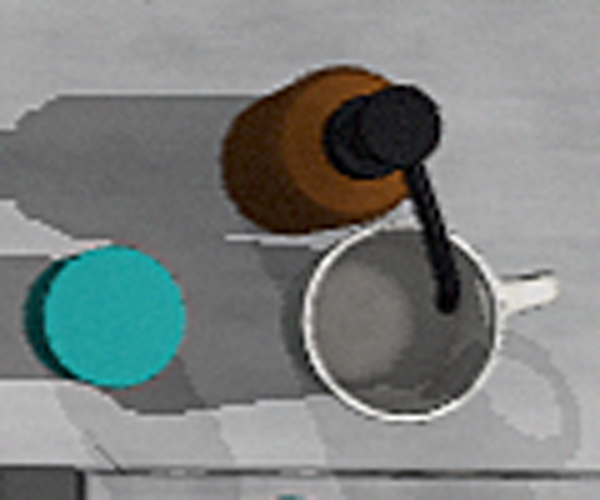

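View pics/crop3.png

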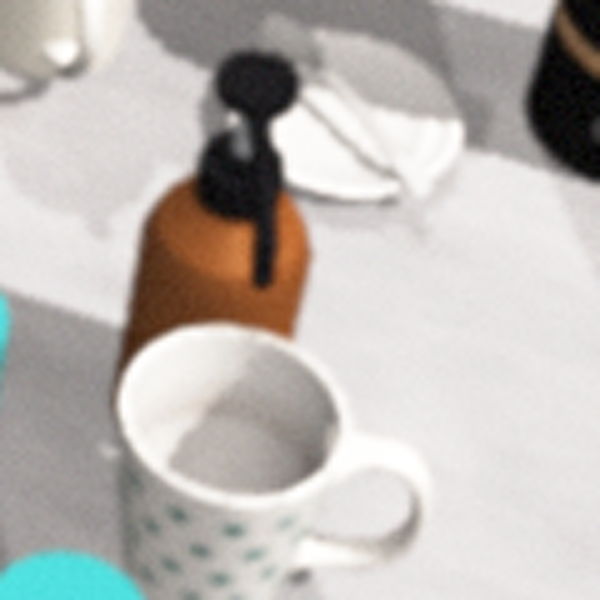

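Crop 1 puts the lid centres at about (231.3,245.4), (275.8,254.6) and (320.6,262.5) in top-view pixels. Crops 2 and 3 put the pump disc at about (434.3,240.2) in the top view and (431,256) in the scene view.

```bash
python3 - <<'E'
from h import *
import pickle
c=pickle.load(open("top.pkl","rb")); s=pickle.load(open("scene.pkl","rb"))
L=[onz(c,*p,.11) for p in [(231.3,245.4),(275.8,254.6),(320.6,262.5)]]
for P in L: print(P.round(4),np.round(proj(s,P),1))
d=L[0]-L[2]; print(np.hypot(d[0],d[1]),np.degrees(np.arctan2(-d[0],d[1])), L[0]+L[2]-2*L[1])
o1,d1=ray(c,434.3,240.2); o2,d2=ray(s,431,256)
A=np.c_[d1,-d2]; t=np.linalg.lstsq(A,o2-o1,rcond=None)[0]; print(o1+t[0]*d1,o2+t[1]*d2, onz(c,434.3,240.2,.21))
# scene lids by colour
g=cv2.cvtColor(s["image"],cv2.COLOR_BGR2HSV)
E
```

```text
[0.4906 0.1017 0.11  ] [245.6 233.5]
[0.4713 0.002  0.11  ] [279.4 251.2]
[ 0.4549 -0.0981  0.11  ] [316.4 269.4]
0.20298462860678235 -10.135350675106084 [ 0.00295637 -0.00034937  0.        ]
[ 0.4988276  -0.32688801  0.20591824] [ 0.49909538 -0.32750004  0.20610467] [ 0.49844099 -0.32581381  0.21      ]
```

>>> send_rows --increments '[{"dx":0.8,"dy":-2.3,"dz":0.5,"roll":0,"claw":-1},{"dx":1.6,"dy":-4.6,"dz":1,"roll":0,"claw":-1},{"dx":2.4,"dy":-6.9,"dz":1,"roll":0,"claw":-1},{"dx":3.2,"dy":-9.2,"dz":1,"roll":0,"claw":-1},{"dx":4.0,"dy":-11.5,"dz":1,"roll":0,"claw":-1}]'

```text
clock: 0.72
tcp_pos: [0.3245, 0.2402, 0.2561]
orientation: [0.0, 0.199, 0.98, 0.0]
wrist_force: [1.6, 0.7, 1.2]
finger_gap: -0.0003
grip_force: 0.0
```

>>> send_rows --increments '[{"dx":0.7,"dy":-2.3,"dz":0,"roll":-1.2,"claw":-1},{"dx":1.4,"dy":-4.6,"dz":0,"roll":-2.4,"claw":-1},{"dx":2.1,"dy":-6.9,"dz":0,"roll":-3.6,"claw":-1},{"dx":2.8,"dy":-9.2,"dz":0,"roll":-4.8,"claw":-1},{"dx":3.5,"dy":-11.5,"dz":0,"roll":-6.0,"claw":-1}]'

```text
clock: 1.35
tcp_pos: [0.4119, -0.0475, 0.2562]
orientation: [0.0, 0.583, 0.813, 0.0]
wrist_force: [1.0, 0.8, -0.8]
finger_gap: -0.0003
grip_force: 0.0
```

>>> send_rows --increments '[{"dx":0.7,"dy":-2.2,"dz":0,"roll":-1,"claw":-1},{"dx":1.4,"dy":-4.4,"dz":0,"roll":-2,"claw":-1},{"dx":2.1,"dy":-6.6,"dz":0,"roll":-3,"claw":-1},{"dx":2.8,"dy":-8.8,"dz":0,"roll":-3.6,"claw":-1},{"dx":3.5,"dy":-11.2,"dz":0,"roll":-3.6,"claw":-1}]'

```text
clock: 1.98
tcp_pos: [0.4996, -0.3272, 0.2559]
orientation: [-0.0, 0.765, 0.644, 0.0]
wrist_force: [1.1, 0.7, 0.3]
finger_gap: 0.0002
grip_force: 0.0
```

>>> send_rows --increments '[{"dx":0,"dy":0,"dz":-0.8,"roll":0,"claw":-1},{"dx":0,"dy":0,"dz":-1.5,"roll":0,"claw":-1},{"dx":0,"dy":0,"dz":-1.8,"roll":0,"claw":-1},{"dx":0,"dy":0,"dz":-2.0,"roll":0,"claw":-1},{"dx":0,"dy":0,"dz":-2.2,"roll":0,"claw":-1}]'

```text
clock: 2.6
tcp_pos: [0.4995, -0.3255, 0.2021]
orientation: [0.001, 0.765, 0.644, 0.0]
wrist_force: [-1.2, 0.7, 3.5]
finger_gap: -0.0
grip_force: 1.7
```

>>> send_rows --increments '[{"dx":0,"dy":0,"dz":-0.1,"roll":0,"claw":-1},{"dx":0,"dy":0,"dz":-0.2,"roll":0,"claw":-1},{"dx":0,"dy":0,"dz":-0.3,"roll":0,"claw":-1},{"dx":0,"dy":0,"dz":-0.4,"roll":0,"claw":-1},{"dx":0,"dy":0,"dz":-0.4,"roll":0,"claw":-1}]'

```text
clock: 3.22
tcp_pos: [0.4993, -0.3255, 0.1914]
orientation: [0.0, 0.765, 0.644, 0.0]
wrist_force: [-1.6, 0.3, 5.1]
finger_gap: 0.0001
grip_force: 2.7
```

>>> send_rows --increments '[{"dx":0,"dy":0,"dz":-0.04,"roll":0,"claw":-1},{"dx":0,"dy":0,"dz":-0.08,"roll":0,"claw":-1},{"dx":0,"dy":0,"dz":-0.12,"roll":0,"claw":-1},{"dx":0,"dy":0,"dz":-0.12,"roll":0,"claw":-1},{"dx":0,"dy":0,"dz":-0.12,"roll":0,"claw":-1}]'

```text
clock: 3.85
tcp_pos: [0.4999, -0.326, 0.1902]
orientation: [0.001, 0.765, 0.644, 0.0]
wrist_force: [-3.2, 1.3, 12.3]
finger_gap: 0.0002
grip_force: 6.0
```

>>> send_rows --increments '[{"dx":0,"dy":0,"dz":0.3,"roll":0,"claw":-1},{"dx":0,"dy":0,"dz":0.7,"roll":0,"claw":-1},{"dx":0,"dy":0,"dz":1.1,"roll":0,"claw":-1},{"dx":0,"dy":0,"dz":1.9,"roll":0,"claw":-1},{"dx":0,"dy":0,"dz":2.8,"roll":0,"claw":-1}]'

```text
clock: 4.47
tcp_pos: [0.4995, -0.3255, 0.2584]
orientation: [-0.0, 0.765, 0.644, 0.0]
wrist_force: [0.2, 0.5, 0.0]
finger_gap: 0.0005
grip_force: 0.0
```

>>> send_rows --increments '[{"dx":-0.3,"dy":1.5,"dz":0,"roll":0,"claw":0},{"dx":-0.7,"dy":3.4,"dz":0,"roll":0,"claw":0.5},{"dx":-1.1,"dy":5.3,"dz":0,"roll":0,"claw":1},{"dx":-1.5,"dy":7.2,"dz":0,"roll":0,"claw":1},{"dx":-1.8,"dy":9.1,"dz":0,"roll":0,"claw":1}]'

```text
clock: 5.1
tcp_pos: [0.4542, -0.0966, 0.2584]
orientation: [0.0, 0.765, 0.644, 0.0]
wrist_force: [1.1, 0.0, 0.0]
finger_gap: 0.0855
grip_force: 0.0
```

```bash
python3 - <<'E'
from h import *
c=grab("top","pics/top1.png")
a=cv2.resize(c["image"][200:310,205:475],None,fx=2.9,fy=2.9,interpolation=cv2.INTER_CUBIC)
cv2.imwrite("pics/crop4.png",a)
s=get_state(); print(s["tcp_pos"],s["joint_pos"],s["wrist_force"],s["finger_gap"])
from scipy.spatial.transform import Rotation as R
q=s["orientation"]; print(R.from_quat(q,scalar_first=True).as_matrix()[:,1])
E
```

```text
[ 0.45238239 -0.09184079  0.2586744 ] [-0.3767207   0.0872106  -0.1698987   1.31571556  0.00339366  1.36120708] [-4.13651782  5.07481903 -0.38219951] 0.08527923774115452
[ 0.98606504 -0.16635536 -0.00127807]
```

View pics/crop4.png

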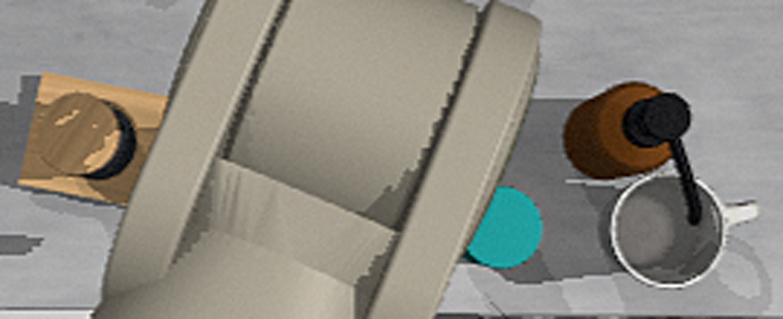

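>>> send_rows --increments '[{"dx":0,"dy":0,"dz":0,"roll":0,"claw":1},{"dx":0,"dy":0,"dz":-1.5,"roll":0,"claw":1},{"dx":0,"dy":0,"dz":-3.0,"roll":0,"claw":1},{"dx":0,"dy":0,"dz":-4.5,"roll":0,"claw":1},{"dx":0,"dy":0,"dz":-5.0,"roll":0,"claw":1}]'

```text
clock: 5.78
tcp_pos: [0.4534, -0.0987, 0.1311]
orientation: [-0.002, 0.765, 0.644, -0.001]
wrist_force: [-0.1, -1.8, -0.5]
finger_gap: 0.0854
grip_force: 0.0
```

>>> send_rows --increments '[{"dx":0,"dy":0,"dz":-0.7,"roll":0,"claw":1},{"dx":0,"dy":0,"dz":-1.5,"roll":0,"claw":1},{"dx":0,"dy":0,"dz":-2.3,"roll":0,"claw":1},{"dx":0,"dy":0,"dz":-3.1,"roll":0,"claw":1},{"dx":0,"dy":0,"dz":-3.1,"roll":0,"claw":1}]'

```text
clock: 6.4
tcp_pos: [0.4542, -0.0985, 0.0554]
orientation: [-0.001, 0.765, 0.644, -0.0]
wrist_force: [0.0, 0.5, 0.4]
finger_gap: 0.0855
grip_force: 0.0
```

>>> send_rows --increments '[{"dx":0,"dy":0,"dz":0,"roll":0,"claw":0.6},{"dx":0,"dy":0,"dz":0,"roll":0,"claw":0.4},{"dx":0,"dy":0,"dz":0,"roll":0,"claw":-0.2},{"dx":0,"dy":0,"dz":0,"roll":0,"claw":-0.5},{"dx":0,"dy":0,"dz":0,"roll":0,"claw":-1}]' --grip_force 50

```text
clock: 7.02
tcp_pos: [0.4551, -0.0986, 0.0572]
orientation: [0.001, 0.765, 0.644, 0.0]
wrist_force: [-1.9, -0.6, 6.8]
finger_gap: 0.0631
grip_force: 54.3
```

>>> send_rows --increments '[{"dx":0,"dy":0,"dz":0.4,"roll":0,"claw":-1},{"dx":0,"dy":0,"dz":0.9,"roll":0,"claw":-1},{"dx":0,"dy":0,"dz":1.4,"roll":0,"claw":-1},{"dx":0,"dy":0,"dz":1.8,"roll":0,"claw":-1},{"dx":0,"dy":0,"dz":2.0,"roll":0,"claw":-1}]'

```text
clock: 7.65
tcp_pos: [0.4548, -0.0982, 0.1068]
orientation: [0.001, 0.765, 0.644, 0.0]
wrist_force: [0.0, 0.6, -1.6]
finger_gap: 0.0631
grip_force: 55.1
```

>>> send_rows --increments '[{"dx":0,"dy":0,"dz":0,"roll":0,"claw":-1},{"dx":0,"dy":0,"dz":0,"roll":0,"claw":-1},{"dx":0,"dy":0,"dz":0,"roll":0,"claw":-1},{"dx":0,"dy":0,"dz":0,"roll":0,"claw":-1},{"dx":0,"dy":0,"dz":0,"roll":0,"claw":-1}]'

```text
clock: 8.28
tcp_pos: [0.4543, -0.098, 0.1057]
orientation: [-0.0, 0.765, 0.644, -0.0]
wrist_force: [-0.3, 0.6, -2.1]
finger_gap: 0.063
grip_force: 55.1
```

```bash
python3 - <<'E'
from h import *
for i in range(4):
    c=read_camera("scene"); s=get_state(); print(s["clock"],s["wrist_force"].round(2),s["tcp_pos"].round(4),s["tau"].round(2),s["finger_gap"])
cv2.imwrite("pics/s2.png",c["image"][180:380,180:500].repeat(2,0).repeat(2,1))
E
```

```text
8.325 [-0.88 -0.32 -2.58] [ 0.4543 -0.098   0.1057] [  0.   -38.04  27.14   0.     0.    -0.  ] 0.0628952246797593
8.375 [ 0.62  0.25 -1.29] [ 0.4544 -0.098   0.1058] [ -0.   -38.04  27.15   0.     0.     0.  ] 0.06313741551427081
8.425 [-0.36  0.62 -2.2 ] [ 0.4544 -0.098   0.1058] [ -0.   -38.04  27.15   0.     0.    -0.  ] 0.06357645163576574
8.475 [-0.21 -0.02 -2.73] [ 0.4544 -0.098   0.1058] [ -0.   -38.04  27.16   0.     0.    -0.  ] 0.06275647506716539
```

View pics/s2.png

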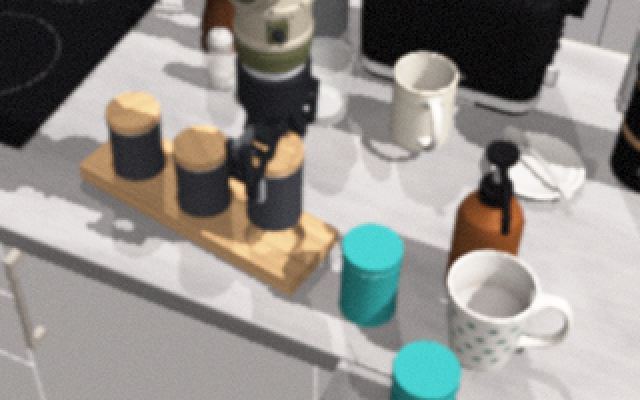

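Tin C is lifted clear and upright, and weighs about 2.2 N, so it is a light one. I'll put it back.

>>> send_rows --increments '[{"dx":0,"dy":0,"dz":-0.6,"roll":0,"claw":-1},{"dx":0,"dy":0,"dz":-1.2,"roll":0,"claw":-1},{"dx":0,"dy":0,"dz":-1.6,"roll":0,"claw":-1},{"dx":0,"dy":0,"dz":-1.8,"roll":0,"claw":-1},{"dx":0,"dy":0,"dz":-1.96,"roll":0,"claw":-1}]'

```text
clock: 9.1
tcp_pos: [0.4545, -0.0982, 0.0571]
orientation: [0.0, 0.765, 0.644, 0.0]
wrist_force: [-11.7, 3.4, 37.2]
finger_gap: 0.0628
grip_force: 58.3
```

>>> send_rows --increments '[{"dx":0,"dy":0,"dz":0,"roll":0,"claw":-1},{"dx":0,"dy":0,"dz":0,"roll":0,"claw":0.6},{"dx":0,"dy":0,"dz":0,"roll":0,"claw":1},{"dx":0,"dy":0,"dz":0,"roll":0,"claw":1},{"dx":0,"dy":0,"dz":0,"roll":0,"claw":1}]'

```text
clock: 9.72
tcp_pos: [0.4544, -0.098, 0.0569]
orientation: [0.0, 0.765, 0.644, 0.0]
wrist_force: [-0.6, -0.1, -0.2]
finger_gap: 0.0853
grip_force: 0.0
```

>>> send_rows --increments '[{"dx":0,"dy":0,"dz":1.5,"roll":0,"claw":1},{"dx":0,"dy":0,"dz":3,"roll":0,"claw":1},{"dx":0,"dy":0,"dz":4,"roll":0,"claw":1},{"dx":0.35,"dy":2,"dz":4,"roll":0,"claw":1},{"dx":0.7,"dy":4,"dz":4,"roll":0,"claw":1}]'

```text
clock: 10.35
tcp_pos: [0.4725, 0.0024, 0.1575]
orientation: [0.001, 0.765, 0.643, 0.001]
wrist_force: [0.8, 0.3, -0.6]
finger_gap: 0.0855
grip_force: 0.0
```

>>> send_rows --increments '[{"dx":0,"dy":0,"dz":0,"roll":0,"claw":1},{"dx":0,"dy":0,"dz":0,"roll":0,"claw":1},{"dx":0,"dy":0,"dz":-1.2,"roll":0,"claw":1},{"dx":0,"dy":0,"dz":-2.6,"roll":0,"claw":1},{"dx":0,"dy":0,"dz":-4,"roll":0,"claw":1}]'

```text
clock: 10.98
tcp_pos: [0.472, 0.0004, 0.056]
orientation: [0.0, 0.765, 0.643, 0.0]
wrist_force: [0.6, 0.3, 0.7]
finger_gap: 0.0852
grip_force: 0.0
```

>>> send_rows --increments '[{"dx":0,"dy":0,"dz":0,"roll":0,"claw":0.6},{"dx":0,"dy":0,"dz":0,"roll":0,"claw":0.4},{"dx":0,"dy":0,"dz":0,"roll":0,"claw":-0.2},{"dx":0,"dy":0,"dz":0,"roll":0,"claw":-0.5},{"dx":0,"dy":0,"dz":0,"roll":0,"claw":-1}]'

```text
clock: 11.6
tcp_pos: [0.4721, 0.002, 0.0573]
orientation: [0.0, 0.765, 0.644, 0.0]
wrist_force: [-0.7, 0.1, -3.9]
finger_gap: 0.0626
grip_force: 55.4
```

>>> send_rows --increments '[{"dx":0,"dy":0,"dz":0.4,"roll":0,"claw":-1},{"dx":0,"dy":0,"dz":0.9,"roll":0,"claw":-1},{"dx":0,"dy":0,"dz":1.4,"roll":0,"claw":-1},{"dx":0,"dy":0,"dz":1.8,"roll":0,"claw":-1},{"dx":0,"dy":0,"dz":2.0,"roll":0,"claw":-1}]'

```text
clock: 12.22
tcp_pos: [0.4724, 0.0019, 0.1079]
orientation: [0.001, 0.765, 0.644, 0.0]
wrist_force: [-0.0, -0.1, -4.3]
finger_gap: 0.0628
grip_force: 55.8
```

>>> send_rows --increments '[{"dx":0,"dy":0,"dz":0,"roll":0,"claw":-1},{"dx":0,"dy":0,"dz":0,"roll":0,"claw":-1},{"dx":0,"dy":0,"dz":0,"roll":0,"claw":-1},{"dx":0,"dy":0,"dz":0,"roll":0,"claw":-1},{"dx":0,"dy":0,"dz":0,"roll":0,"claw":-1}]'

```text
clock: 12.85
tcp_pos: [0.4717, 0.002, 0.1066]
orientation: [-0.0, 0.765, 0.644, -0.0]
wrist_force: [-0.5, 1.2, -3.0]
finger_gap: 0.063
grip_force: 55.8
```

```bash
python3 - <<'E'
from h import *
f=[]
for i in range(5):
    read_camera("wrist"); f.append(get_state()["wrist_force"][2])
print(np.mean(f),np.round(f,2))
E
```

```text
-3.744935569640218 [-3.97 -3.57 -4.2  -4.27 -2.72]
```

>>> send_rows --increments '[{"dx":0,"dy":0,"dz":-0.6,"roll":0,"claw":-1},{"dx":0,"dy":0,"dz":-1.2,"roll":0,"claw":-1},{"dx":0,"dy":0,"dz":-1.6,"roll":0,"claw":-1},{"dx":0,"dy":0,"dz":-1.8,"roll":0,"claw":-1},{"dx":0,"dy":0,"dz":-1.95,"roll":0,"claw":-1}]'

```text
clock: 13.72
tcp_pos: [0.4719, 0.002, 0.0577]
orientation: [-0.0, 0.765, 0.644, -0.0]
wrist_force: [-1.2, -0.2, -4.1]
finger_gap: 0.063
grip_force: 55.8
```

>>> send_rows --increments '[{"dx":0,"dy":0,"dz":-0.03,"roll":0,"claw":-1},{"dx":0,"dy":0,"dz":-0.03,"roll":0,"claw":0.6},{"dx":0,"dy":0,"dz":-0.03,"roll":0,"claw":1},{"dx":0,"dy":0,"dz":-0.03,"roll":0,"claw":1},{"dx":0,"dy":0,"dz":-0.03,"roll":0,"claw":1}]'

```text
clock: 14.35
tcp_pos: [0.4721, 0.0019, 0.0576]
orientation: [0.0, 0.765, 0.644, 0.0]
wrist_force: [-0.6, -0.2, -0.5]
finger_gap: 0.0856
grip_force: 0.0
```

>>> send_rows --increments '[{"dx":0,"dy":0,"dz":1.5,"roll":0,"claw":1},{"dx":0,"dy":0,"dz":3,"roll":0,"claw":1},{"dx":0,"dy":0,"dz":4,"roll":0,"claw":1},{"dx":0.36,"dy":2,"dz":4,"roll":0,"claw":1},{"dx":0.74,"dy":4,"dz":4,"roll":0,"claw":1}]'

```text
clock: 14.98
tcp_pos: [0.4911, 0.1025, 0.1581]
orientation: [0.001, 0.765, 0.643, 0.001]
wrist_force: [1.0, 0.3, 1.0]
finger_gap: 0.0856
grip_force: 0.0
```

>>> send_rows --increments '[{"dx":0,"dy":0,"dz":0,"roll":0,"claw":1},{"dx":0,"dy":0,"dz":0,"roll":0,"claw":1},{"dx":0,"dy":0,"dz":-1.2,"roll":0,"claw":1},{"dx":0,"dy":0,"dz":-2.6,"roll":0,"claw":1},{"dx":0,"dy":0,"dz":-4,"roll":0,"claw":1}]'

```text
clock: 15.6
tcp_pos: [0.4904, 0.1004, 0.0565]
orientation: [0.0, 0.765, 0.643, 0.0]
wrist_force: [1.0, 0.1, 0.3]
finger_gap: 0.0853
grip_force: 0.0
```

>>> send_rows --increments '[{"dx":0,"dy":0,"dz":0,"roll":0,"claw":0.6},{"dx":0,"dy":0,"dz":0,"roll":0,"claw":0.4},{"dx":0,"dy":0,"dz":0,"roll":0,"claw":-0.2},{"dx":0,"dy":0,"dz":0,"roll":0,"claw":-0.5},{"dx":0,"dy":0,"dz":0,"roll":0,"claw":-1}]' --grip_force 70

```text
clock: 16.23
tcp_pos: [0.4905, 0.102, 0.0575]
orientation: [0.0, 0.765, 0.644, 0.0]
wrist_force: [-0.3, -0.5, -6.4]
finger_gap: 0.063
grip_force: 77.8
```

>>> send_rows --increments '[{"dx":0,"dy":0,"dz":0.4,"roll":0,"claw":-1},{"dx":0,"dy":0,"dz":0.9,"roll":0,"claw":-1},{"dx":0,"dy":0,"dz":1.4,"roll":0,"claw":-1},{"dx":0,"dy":0,"dz":1.9,"roll":0,"claw":-1},{"dx":0,"dy":0,"dz":2.4,"roll":0,"claw":-1}]'

```text
clock: 16.85
tcp_pos: [0.4905, 0.102, 0.1184]
orientation: [0.0, 0.765, 0.644, 0.0]
wrist_force: [0.4, -0.1, -7.5]
finger_gap: 0.0623
grip_force: 78.4
```

>>> send_rows --increments '[{"dx":0,"dy":0,"dz":0.6,"roll":0,"claw":-1},{"dx":0,"dy":0,"dz":1.3,"roll":0,"claw":-1},{"dx":0,"dy":0,"dz":2.0,"roll":0,"claw":-1},{"dx":0,"dy":0,"dz":2.6,"roll":0,"claw":-1},{"dx":0,"dy":0,"dz":2.8,"roll":0,"claw":-1}]'

```text
clock: 17.48
tcp_pos: [0.491, 0.102, 0.1886]
orientation: [0.001, 0.765, 0.644, 0.001]
wrist_force: [-1.0, -0.5, -7.7]
finger_gap: 0.0626
grip_force: 78.4
```

>>> send_rows --increments '[{"dx":0,"dy":0,"dz":0,"roll":0,"claw":-1},{"dx":0,"dy":0,"dz":0,"roll":0,"claw":-1},{"dx":0,"dy":0,"dz":0,"roll":0,"claw":-1},{"dx":0,"dy":0,"dz":0,"roll":0,"claw":-1},{"dx":0,"dy":0,"dz":0,"roll":0,"claw":-1}]'

```text
clock: 18.1
tcp_pos: [0.4903, 0.102, 0.1871]
orientation: [-0.0, 0.765, 0.644, -0.0]
wrist_force: [-0.1, 0.3, -7.1]
finger_gap: 0.0628
grip_force: 78.4
```

```bash
python3 - <<'E'
from h import *
f=[]
for i in range(5):
    c=read_camera("scene"); s=get_state(); f.append(s["wrist_force"][2])
print(np.mean(f),np.round(f,2),s["tcp_pos"],s["clock"])
cv2.imwrite("pics/s3.png",c["image"][160:360,180:500].repeat(2,0).repeat(2,1))
E
```

```text
-7.2127481137951985 [-6.91 -7.41 -7.62 -6.45 -7.68] [0.49038886 0.10196843 0.18735111] 18.35
```

View pics/s3.png

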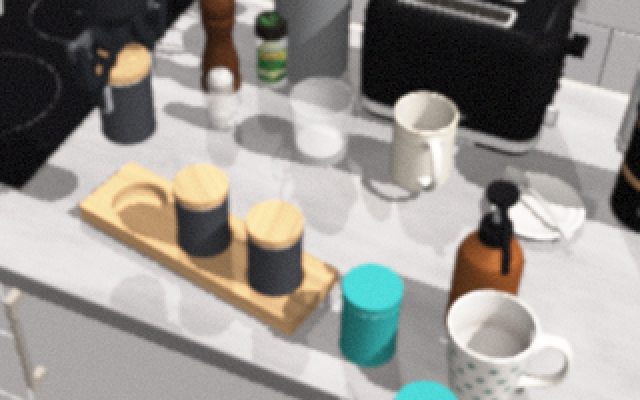

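The picture shows tin A held upright at about (128,95), well clear of the other two lids. The other two tins stand seated in their wells, and the mug is still under the spout. Weights were about 7.2 N for A, 3.7 N for B and 2.2 N for C.

```bash
python3 -c "
from workcell import hand_in
print(hand_in())"
```

```text
the job is handed in; nothing more can be done
None
```

I handed in the job with the pump pressed to its stop and back up, and the heaviest tin (about 7.2 N, against 3.7 N and 2.2 N) held upright about 140 mm above the worktop; no verdict came back.

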